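Crack a walnut in the bench nutcracker

TASK

Take the walnut from the saucer, stand it in the middle of the nutcracker's pad with its two cheeks (the domes either side of the dark seam) facing the jaws and let go of it, then squeeze the two red handles together until the shell gives, and stop at once so that the kernel is not crushed. Let the handles spring fully open again and leave the cracked walnut standing on the pad. Leave the spare walnuts, the jam jar and the bun where they are, and do not crack the nut in the fingers.

Things in the scene. Friction and masses are not known exactly. Their poses are not given: they have to be found in the camera images.
- walnut_a: Brown walnut, 42 g. Origin at the centre of its flat underside (18 mm across); nut centre 16 mm above. 32 mm high, 32 mm wide along y (safe grip: flats 8 mm long in x, 10 mm high, at y = +-16 mm), 31 to 38 mm long along x between its cheek tips. A dark seam runs round it 4 mm to the +x side. The three walnuts look alike; which one lies on the saucer changes, as do length and strength.
- walnut_b: Walnut as walnut_a. Squeezed along x (either way round) each resists with its own peak, between 9 and 38 N, when its +x cheek is about 1.5 mm in; then it gives: the cheek snaps in and stays about 5.2 mm in. From 1.5 to 2.6 mm in the resistance falls to nothing; let go before that and the cheek springs back whole.
- walnut_c: Walnut as walnut_a. Squeezed on after the crack, resistance returns, and at about 1.5 times that nut's own peak the kernel is crushed (cheek 6.4 mm in).
- walnut_a_cheek (a point): Point inside the +x cheek, the part that gives: in its walnut's frame x = 10.0 mm, z = 16 mm on a whole nut, x about 4.8 once cracked, under 3.6 when the kernel is crushed.
- walnut_b_cheek (a point): Point inside the +x cheek: in its walnut's frame x = 10.0 mm, z = 16 mm on a whole nut, x about 4.8 once cracked, under 3.6 when the kernel is crushed.
- walnut_c_cheek (a point): Point inside the +x cheek: in its walnut's frame x = 10.0 mm, z = 16 mm on a whole nut, x about 4.8 once cracked, under 3.6 when the kernel is crushed.
- cracker: Bench nutcracker on a fixed wooden board, x -110 to +90 mm, y +-60, top 10 mm over the counter; origin on the counter below the nest. Two steel handles lie along x at the +y and -y side, hinged on upright pins at x = +60, y = +-14 mm (plate over them 40 mm high), ending at x = -105. Each carries an upright jaw beside the nest. Closing them moves the jaws together along y.
- cracker_nest (a point): Centre of the flat rubber pad (34 x 28 mm in x, y), 34 mm over the counter, for the walnut's underside; axes as the cracker's. Jaw faces at y = +-22 mm when open, 18 mm long in x, tops 64 mm over the counter; the handles here are 31 mm high. The nut's x must lie along the cracker's y.
- cracker_grip (a point): Midway between the red sleeves of the handles, 80 mm from the nest towards -x, 25 mm over the counter: squeeze here along y. Sleeves 10 mm thick, z 16 to 34 mm over the counter, 68 mm over their outsides when open, some 20 to 50 mm when the nut cracks. Jaw travel and force are felt here times and divided by 2.3: a nut takes some 4 to 16 N, plus 1 to 2 N for the return springs.
- handle_left (a joint): Closing angle (rad) of the handle at the cracker's +y side: 0 sprung open, 0.2 at its stop. A weak spring opens it again (0.15 N m at 0, 0.22 at 0.15).
- handle_right (a joint): The same for the handle at -y; grows as it closes.
- saucer_mid (a point): Centre of the floor of a blue and white saucer, 104 mm across, nearly flat, 6 mm high, fixed: the walnut to be cracked stands on it.
- spare_tray: A dark wooden tray 150 x 75 mm, floor 6 mm and rim 11 mm high, fixed, with the two spare walnuts. Leave alone.
- jam_jar: Bystander: jam jar 59 mm wide, 66 mm high; origin at its underside.
- bun: Bystander: brown bun about 75 mm wide, 66 mm high; origin at its underside.
Not all that is in view belongs to the job. What is shaped like the walnut_a but blue is not meant.

How it is judged:
On the way, in this order (a step that is already met when the one before it is completed fails the run):
1. the walnut stands whole on the pad between the jaws, within 12 mm of its centre and with its x within 0.4 rad of the cracker's y, released (((horizontal distance between walnut_a and cracker_nest below 0.012 m and z of walnut_a in the frame of cracker_nest between -0.004 and 0.004 m and angle between walnut_a's own z axis and vertical below 0.2 rad and angle between the x axis of walnut_a and the y axis of cracker, either way round below 0.4 rad and x of walnut_a_cheek in the frame of walnut_a above 0.0085 m and contact force between the fingers and walnut_a below 0.1 N) or (horizontal distance between walnut_b and cracker_nest below 0.012 m and z of walnut_b in the frame of cracker_nest between -0.004 and 0.004 m and angle between walnut_b's own z axis and vertical below 0.2 rad and angle between the x axis of walnut_b and the y axis of cracker, either way round below 0.4 rad and x of walnut_b_cheek in the frame of walnut_b above 0.0085 m and contact force between the fingers and walnut_b below 0.1 N) or (horizontal distance between walnut_c and cracker_nest below 0.012 m and z of walnut_c in the frame of cracker_nest between -0.004 and 0.004 m and angle between walnut_c's own z axis and vertical below 0.2 rad and angle between the x axis of walnut_c and the y axis of cracker, either way round below 0.4 rad and x of walnut_c_cheek in the frame of walnut_c above 0.0085 m and contact force between the fingers and walnut_c below 0.1 N))), for 0.2 s.
2. the walnut on the pad is cracked (cheek sunk more than 4.4 mm) with both handles closing on it (over 0.03 rad each) (value of joint each of handle_left, handle_right above 0.03 rad and ((horizontal distance between walnut_a and cracker_nest below 0.012 m and z of walnut_a in the frame of cracker_nest between -0.004 and 0.004 m and angle between walnut_a's own z axis and vertical below 0.2 rad and x of walnut_a_cheek in the frame of walnut_a below 0.0056 m) or (horizontal distance between walnut_b and cracker_nest below 0.012 m and z of walnut_b in the frame of cracker_nest between -0.004 and 0.004 m and angle between walnut_b's own z axis and vertical below 0.2 rad and x of walnut_b_cheek in the frame of walnut_b below 0.0056 m) or (horizontal distance between walnut_c and cracker_nest below 0.012 m and z of walnut_c in the frame of cracker_nest between -0.004 and 0.004 m and angle between walnut_c's own z axis and vertical below 0.2 rad and x of walnut_c_cheek in the frame of walnut_c below 0.0056 m))), for 0.05 s.
At the end, for the whole second after the job is handed in: The walnut from the saucer stands at rest on the pad, upright within 0.2 rad and within 12 mm of the pad's centre, cracked (cheek sunk more than 4.4 mm and never more than 6.4 mm); no walnut is on the saucer; both handles are sprung open (under 0.02 rad) (((horizontal distance between walnut_a and cracker_nest below 0.012 m and z of walnut_a in the frame of cracker_nest between -0.004 and 0.004 m and angle between walnut_a's own z axis and vertical below 0.2 rad and x of walnut_a_cheek in the frame of walnut_a below 0.0056 m and linear speed of walnut_a below 0.02 m/s) or (horizontal distance between walnut_b and cracker_nest below 0.012 m and z of walnut_b in the frame of cracker_nest between -0.004 and 0.004 m and angle between walnut_b's own z axis and vertical below 0.2 rad and x of walnut_b_cheek in the frame of walnut_b below 0.0056 m and linear speed of walnut_b below 0.02 m/s) or (horizontal distance between walnut_c and cracker_nest below 0.012 m and z of walnut_c in the frame of cracker_nest between -0.004 and 0.004 m and angle between walnut_c's own z axis and vertical below 0.2 rad and x of walnut_c_cheek in the frame of walnut_c below 0.0056 m and linear speed of walnut_c below 0.02 m/s)) and horizontal distance between each of walnut_a, walnut_b, walnut_c and saucer_mid above 0.08 m and value of joint each of handle_left, handle_right below 0.02 rad); the robot touches nothing.
It fails at once if the kernel of a walnut is crushed (its cheek sunk more than 6.4 mm) (x of walnut_a_cheek in the frame of walnut_a below 0.0036 m or x of walnut_b_cheek in the frame of walnut_b below 0.0036 m or x of walnut_c_cheek in the frame of walnut_c below 0.0036 m).
It fails at once if a walnut's cheek is pressed in more than 1.5 mm while the fingers touch that walnut (cracked in the fingers, not in the cracker) ((x of walnut_a_cheek in the frame of walnut_a below 0.0085 m and contact force between the fingers and walnut_a above 0.2 N) or (x of walnut_b_cheek in the frame of walnut_b below 0.0085 m and contact force between the fingers and walnut_b above 0.2 N) or (x of walnut_c_cheek in the frame of walnut_c below 0.0085 m and contact force between the fingers and walnut_c above 0.2 N)).
It fails at once if a second walnut is moved more than 15 mm (spare walnuts stay on their tray) (distance of each of walnut_a, walnut_b from where it was at the start of the episode above 0.015 m or distance of each of walnut_b, walnut_c from where it was at the start of the episode above 0.015 m or distance of each of walnut_a, walnut_c from where it was at the start of the episode above 0.015 m).
It fails at once if the jam jar or the bun is moved more than 15 mm (distance of any of jam_jar, bun from where it was at the start of the episode above 0.015 m).
It also fails if it takes over 64 s, if anything falls off the work surface, if the arm or the gripper's body presses on something with over 40 N, if the wrist force passes 120 N, or if a joint passes its speed limit or range.

ROBOT

A 6-joint arm with a two-finger parallel gripper is mounted at the origin on a cart in front of the work surface, level with it; the furniture and walls round the work are solid. World frame = base frame: x ahead of the robot, y to its left, z up, the work surface at z = 0. Lengths are in m, angles in rad, forces in N, time in s.
With the tool pointing down it reaches from about 0.35 to 0.975 m from the base axis. Payload 4.9 kg.
Tool frame: the origin (TCP) lies on the mounting face of the last link; the fingertips stand 173 mm ahead of it and the grasp point (between the pads) lies 155 mm ahead of it (tcp_to_grasp is the distance from the TCP to the grasp point, in m); z points along the fingers, y is the line along which they close (so a half turn about z gives the same grasp; the last joint's range is limited). The gripper opens to 85 mm and grips with 20 to 120 N. Pads are 22 mm wide; open, the fingers measure 114 mm over their backs; the gripper's body (76 mm by 85 mm) begins 54 mm behind the grasp point. The pads swing forward as they close: fully open they stand 13 mm farther back than shut.
Start: joints at [1.132, 0.053, 1.613, -0, 1.476, -0.119], TCP at [0.196, 0.593, 0.405] pointing down, gripper open.
Joint ranges: [-3.01, 3.01], [-1.01, 2.22], [0.06, 2.58], [-1.02, 4.17], [0.09, 2.62], [-3.14, 3.14]. Speed limits (rad/s): [2.57, 2.57, 3.14, 3.14, 3.14, 3.14].

INTERFACE

Orientations are given as a rotation vector (axis times angle).
In Python, from station import get_obs, get_image, calibration, finish_job, tcp_to_grasp gives the robot as it stands. The module is installed in compiled form; this text tells all that it offers.
- The arm moves only by the tool arm_command, never from a script. Its argument "plan" is a list that holds one entry, the list of rows, each a list of 6 numbers: the shift along the tool's x, y, z in cm, then the turn, a rotation vector about the tool's x, y, z in rad. A call has 1 to 12 rows; each row is the pose to reach, as a shift and turn from the pose commanded when the call began, along the tool's axes at that moment; what a row does not reach only later rows make up. A row lasts 1/12 s, in which the tool goes at most 41.7 mm and 7.16 degrees, less where a joint would pass 70% of its speed; a pose out of reach is approached as far as the arm can. A call with a gripper value outside its range is refused whole. "gripper" is the closure, from -1 (fully open) to 1 (shut), set as the call begins (left out, the last holds). The fingers move at their own pace and stop on an object; "force" is the grip in N (left out, the last holds). Time passes only in rows, so rows that repeat a pose let the fingers close. It gives the time, the measured TCP pose, the force, the opening and the grip force at its end, in the units of the state.
- get_obs(): the state, without advancing time (a new reading comes with each control period).
- get_image(name): name is "scene" or "side" or "wrist"; returns (picture, depth): 420x560x3 uint8, blue, green, red; 420x560 float32, m along the optical axis (not along the pixel's ray), 0 where there is no reading.
- calibration(name): a dict with "fx", "fy", "cx", "cy" (pixels), "pose" (4x4, takes a point from camera to world coordinates). Camera axes: x right, y up, looking along -z (the intrinsics and any distortion apply to the point x, -y, -z); pixel columns grow to the right and rows downward; lengths in m; the calibration is good to about 2 mm. A picture is of the moment at which its call begins: read the wrist's pose just before it. calibration takes no time and is no camera call; for the wrist camera it gives the pose at the moment of the call.
- finish_job(): hands the job in; it is judged then, once.
The state is a dict: "t": time; "q": joint angles; "dq": joint speeds; "effort": joint torques, N m; "tool_pos": TCP position; "tool_rot": TCP orientation; "contact_force": force on the tool from outside, world axes, zero at the start; "wrist_torque": the same for the moment, N m; "opening": finger opening in m; "grip_force": force on a finger pad.
Only numpy, scipy, OpenCV 4.12 (cv2) and the standard library are available. Lean on these libraries where they do the work, as an engineer would, in place of code of your own. Each camera call takes 0.05 s, during which the arm holds its last target. There are 200 camera calls.

## Working session

There is one attempt and no reset: what is moved stays moved. The work goes in short steps, Python scripts to look and compute and a tool call to move; the robot and the scene stay as the last step left them, time stands still between calls to the robot, and variables do not carry over. Pictures are saved under pics/ and viewed, at most 10 in all, crops included, and the job is handed in when it is done.

Besides the shell and the picture viewer there is one more tool, called as name(argument=value, ...), one argument or row to a line, values as JSON. arm_command: Moves the arm, as the interface text tells. Its arguments: {"type":"object","properties":{"plan":{"type":"array"},"gripper":{"type":"number"},"force":{"type":"number"}},"required":["plan"]}

```bash
mkdir -p pics; cat > h.py <<'E'
import numpy as np, cv2
from station import *
def snap(n,f):
    c=calibration(n); p,d=get_image(n); cv2.imwrite('pics/'+f+'.png',p); np.savez('pics/'+f,p=p,d=d,**{k:c[k] for k in('fx','fy','cx','cy','pose')}); return p,d,c
def load(f): 
    z=np.load('pics/'+f+'.npz'); return z['p'],z['d'],z
def ray(c,u,v):
    P=np.array(c['pose']); r=P[:3,:3]@np.array([(u-c['cx'])/c['fx'],-(v-c['cy'])/c['fy'],-1.]); return P[:3,3],r
def plane(c,u,v,z):
    o,r=ray(c,u,v); return o+r*(z-o[2])/r[2]
def cloud(c,d):
    v,u=np.mgrid[:d.shape[0],:d.shape[1]]; P=np.array(c['pose'])
    X=np.stack([(u-c['cx'])/c['fx']*d,-(v-c['cy'])/c['fy']*d,-d],-1); return X@P[:3,:3].T+P[:3,3]
E
python3 - <<'E'
from h import *
for n in('scene','side','wrist'):
    p,d,c=snap(n,n+'0'); print(n,c['fx'],np.round(c['pose'],3).tolist(),[k for k in c])
a=[cv2.imread(f'pics/{n}0.png') for n in('scene','side')]
o=get_obs();print(o)
print(tcp_to_grasp)
E
```

```text
scene 461.91796473470305 [[0.403, 0.662, -0.631, -0.212], [-0.915, 0.292, -0.278, -0.34], [0.0, 0.69, 0.724, 0.969], [0.0, 0.0, 0.0, 1.0]] ['fx', 'fy', 'cx', 'cy', 'pose']
side 407.81915134406523 [[0.878, 0.241, -0.413, 0.239], [-0.478, 0.427, -0.768, -0.633], [-0.009, 0.872, 0.49, 0.474], [0.0, 0.0, 0.0, 1.0]] ['fx', 'fy', 'cx', 'cy', 'pose']
wrist 327.6103444106413 [[0.314, -0.897, -0.31, 0.117], [0.949, 0.296, 0.105, 0.619], [-0.003, -0.328, 0.945, 0.372], [0.0, 0.0, 0.0, 1.0]] ['fx', 'fy', 'cx', 'cy', 'pose']
{'t': 0.15, 'q': array([ 1.13203504e+00,  5.32388257e-02,  1.61396617e+00, -3.33033563e-05,
        1.47598547e+00, -1.19003056e-01]), 'dq': array([ 0.0002519 , -0.00302535, -0.00311664,  0.00021527,  0.00232719,
       -0.00068307]), 'effort': array([ 7.91157090e-04, -3.94240451e+01, -3.70722234e+01, -8.24912081e-05,
        4.67469785e-03, -5.21245298e-06]), 'tool_pos': array([0.19637889, 0.59313365, 0.40373179]), 'tool_rot': array([-5.00067950e-01, -3.10112356e+00,  2.42688521e-03]), 'contact_force': array([-0.24588247,  0.929973  ,  0.23471862]), 'wrist_torque': array([-0.01147041,  0.0306473 , -0.0128862 ]), 'grip_force': 0.0, 'opening': 0.08557106932450836}
0.1547
```

View pics/scene0.png

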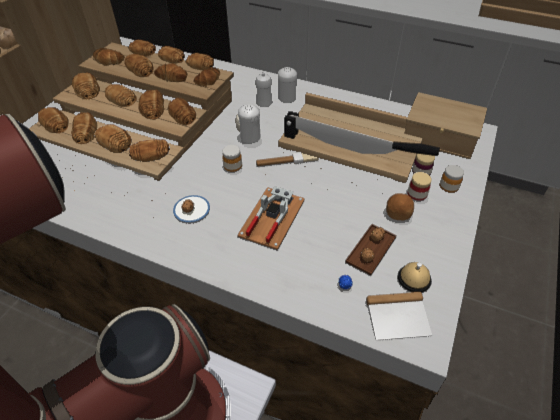

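View pics/wrist0.png

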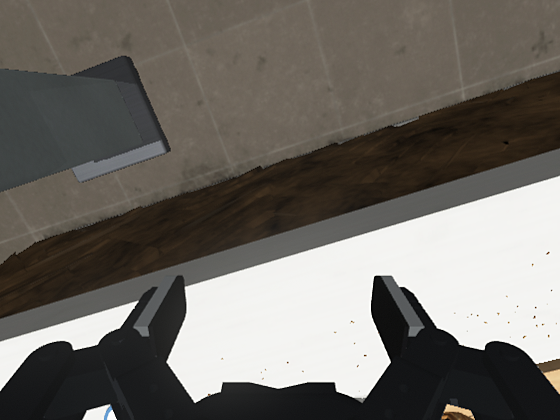

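The scene view shows the target nut on the saucer at about (187,206). The cracker is at (272,215) with its red handles at (252,225) and (272,230), the spare nuts are on the tray at (372,245), and the blue decoy is at (345,282). The wrist view shows only the counter edge. Next I'll locate everything from masks.

```bash
python3 - <<'E'
from h import *
for f in('scene0','side0'):
    p,d,c=load(f); X=cloud(c,d); hsv=cv2.cvtColor(p,cv2.COLOR_BGR2HSV)
    red=(cv2.inRange(hsv,(0,170,80),(6,255,255))|cv2.inRange(hsv,(174,170,80),(180,255,255)))
    brown=cv2.inRange(hsv,(5,90,20),(18,255,200))
    ok=(X[...,2]>0.008)&(X[...,2]<.09)&(X[...,0]>.3)
    for nm,m in(('red',red),('brown',brown)):
        m=m*ok.astype(np.uint8); n,l,s,ce=cv2.connectedComponentsWithStats(m)
        for i in range(1,n):
            if s[i,4]>25:
                q=X[l==i]; print(f,nm,s[i,4],ce[i].round(),np.median(q,0).round(3),q.min(0).round(3),q.max(0).round(3))
p,d,c=load('scene0'); print(plane(c,192,208,.005), plane(c,187,207,.016))
p=cv2.imread('pics/side0.png'); cv2.imwrite('pics/side0v.png',p)
E
```

```text
scene0 red 69 [251. 224.] [0.491 0.066 0.032] [0.463 0.062 0.027] [0.523 0.072 0.037]
scene0 red 72 [271. 231.] [0.494 0.008 0.032] [0.466 0.003 0.027] [0.524 0.015 0.037]
scene0 brown 1449 [521.  13.] [ 2.101 -0.489  0.045] [ 2.082 -0.662  0.008] [ 2.241 -0.314  0.09 ]
scene0 brown 249 [106.  42.] [1.094 1.014 0.074] [0.986 1.002 0.034] [1.171 1.023 0.09 ]
scene0 brown 8556 [110. 118.] [0.696 0.681 0.072] [0.544 0.399 0.008] [1.022 1.042 0.09 ]
scene0 brown 44 [134.  85.] [0.858 0.705 0.087] [0.854 0.645 0.079] [0.864 0.762 0.09 ]
scene0 brown 2317 [402. 125.] [ 1.045 -0.23   0.056] [ 1.022 -0.429  0.008] [1.08  0.143 0.09 ]
scene0 brown 33 [323. 121.] [0.996 0.05  0.035] [0.989 0.012 0.031] [1.002 0.094 0.039]
scene0 brown 28 [351. 128.] [ 0.995 -0.048  0.035] [ 0.99  -0.079  0.028] [ 1.006 -0.013  0.04 ]
scene0 brown 131 [390. 137.] [ 1.002 -0.184  0.035] [ 0.985 -0.271  0.031] [ 1.018 -0.084  0.042]
scene0 brown 1806 [346. 156.] [ 0.858 -0.073  0.034] [ 0.834 -0.27   0.01 ] [0.916 0.145 0.045]
scene0 brown 30 [410. 155.] [ 0.938 -0.257  0.036] [ 0.928 -0.27   0.032] [ 0.955 -0.24
[... 1985 characters left out ...]
5] [ 0.685 -0.318  0.008] [ 0.742 -0.25   0.065]
side0 brown 296 [546. 288.] [ 0.865 -0.392  0.043] [ 0.858 -0.41   0.033] [ 0.878 -0.365  0.053]
side0 brown 449 [362. 299.] [ 0.6   -0.255  0.029] [ 0.584 -0.27   0.008] [ 0.641 -0.222  0.039]
side0 brown 51 [545. 307.] [ 0.863 -0.4    0.009] [ 0.858 -0.416  0.008] [ 0.876 -0.37   0.012]
side0 brown 413 [319. 313.] [ 0.523 -0.25   0.029] [ 0.51  -0.261  0.009] [ 0.551 -0.203  0.039]
side0 brown 307 [331. 325.] [ 0.523 -0.274  0.009] [ 0.486 -0.295  0.008] [ 0.632 -0.197  0.012]
side0 brown 1597 [307. 390.] [ 0.438 -0.349  0.019] [ 0.397 -0.402  0.009] [ 0.475 -0.281  0.022]
[0.49968387 0.26042704 0.005     ] [0.48917403 0.26849298 0.016     ]
```

View pics/side0.png

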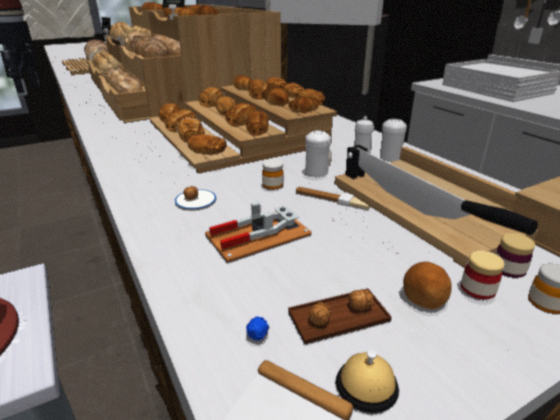

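arm_command(
  plan=[
    [[-4,-2.3,0.5,0,0,-0.1],[-8,-4.6,1,0,0,-0.2],[-11.5,-6.7,1.5,0,0,-0.32],[-15,-8.8,2,0,0,-0.32],[-18.5,-10.9,2.5,0,0,-0.32],[-22,-12.9,3,0,0,-0.32],[-25.5,-15,3.5,0,0,-0.32],[-29,-17,4,0,0,-0.32],[-32.5,-19,4.3,0,0,-0.32],[-36,-21,4.5,0,0,-0.32],[-38,-22.3,4.5,0,0,-0.32],[-38,-22.3,4.5,0,0,-0.32]],
  ],
  gripper=-0.3,
  force=20,
)

```text
t: 1.15
tool_pos: [0.4896, 0.2585, 0.3592]
tool_rot: [0.009, 3.141, -0.003]
contact_force: [0.0, -0.0, 0.3]
opening: 0.0552
grip_force: 0.0
```

```bash
python3 - <<'E'
from h import *
o=get_obs(); print(o['t'],o['tool_pos'],o['tool_rot'],o['opening'],o['contact_force'])
p,d,c=snap('wrist','w1'); X=cloud(c,d)
P=np.linalg.inv(c['pose']); q=P[:3,:3]@[.487,.262,.02]+P[:3,3]
u=int(c['cx']+c['fx']*q[0]/-q[2]); v=int(c['cy']-c['fy']*q[1]/-q[2]); print(u,v)
s=60; a=p[max(0,v-s):v+s,max(0,u-s):u+s]; cv2.imwrite('pics/w1c.png',np.hstack([cv2.resize(a,(400,400),interpolation=2),cv2.resize(p,(400,300))[:].copy() if 0 else cv2.copyMakeBorder(cv2.resize(p,(400,300)),0,100,0,0,0)]))
E
```

```text
1.15 [0.48958617 0.25852111 0.35918418] [ 8.65451785e-03  3.14126174e+00 -2.85778042e-03] 0.05519665334649305 [ 3.09304764e-03 -1.84693506e-04  2.85381746e-01]
282 185
```

View pics/w1c.png

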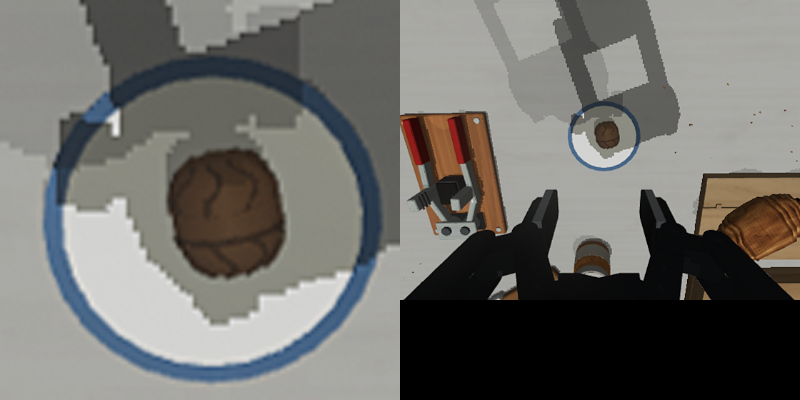

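The nut is upright on the saucer with its seam nearly horizontal in the crop, at about y=240. So its long axis runs roughly along world x, with the +x cheek pointing away from the robot. I'll go lower to measure its yaw.

arm_command(
  plan=[
    [[0,0,3,0,0,0],[0,0,6,0,0,0],[0,0,9,0,0,0],[0,0,10,0,0,0],[0,0,10,0,0,0]],
  ],
)

```text
t: 1.62
tool_pos: [0.485, 0.2624, 0.2559]
tool_rot: [0.002, -3.134, 0.004]
contact_force: [-1.0, 1.1, 0.3]
opening: 0.0556
grip_force: 0.0
```

```bash
python3 - <<'E'
from h import *
o=get_obs(); print(o['t'],o['tool_pos'],o['tool_rot'])
p,d,c=snap('wrist','w2'); X=cloud(c,d); hsv=cv2.cvtColor(p,cv2.COLOR_BGR2HSV)
w=(np.hypot(X[...,0]-.487,X[...,1]-.262)<.04)&(X[...,2]>.009)&(X[...,2]<.06)
m=w&(hsv[...,1]>70); 
n,l,s,ce=cv2.connectedComponentsWithStats(m.astype(np.uint8)); i=1+s[1:,4].argmax(); m=l==i
q=X[m]; print(m.sum(),ce[i],q.min(0),q.max(0),'sil rect',cv2.minAreaRect(np.argwhere(m)[:,::-1].astype(np.float32)))
t=q[q[:,2]>.022]; print('xy rect',cv2.minAreaRect((t[:,:2]*1000).astype(np.float32)), np.percentile(q[:,:2],[.5,99.5],axis=0))
# ortho image at 0.2mm/px centred
H=[]; 
P=np.linalg.inv(c['pose'])
g=np.arange(-110,110)*.00025
yy,xx=np.meshgrid(.262-g,.487-g) # rows: x decreasing? top = +x
Z=np.full(xx.shape,.024); W=np.stack([xx,yy,Z],-1)@P[:3,:3].T+P[:3,3]
im=cv2.remap(p,(c['cx']+c['fx']*W[...,0]/-W[...,2]).astype(np.float32),(c['cy']-c['fy']*W[...,1]/-W[...,2]).astype(np.float32),1)
cv2.imwrite('pics/w2o.png',cv2.resize(im,(550,550)))
E
```

```text
1.6167 [0.48498846 0.26242604 0.25593087] [ 2.36999874e-03 -3.13436281e+00  3.78981168e-03]
2183 [288.65231333 238.22675218] [0.47136868 0.25197127 0.01244254] [0.50593923 0.2849511  0.03940046] sil rect ((288.2399597167969, 238.67999267578125), (54.871490478515625, 47.517581939697266), 81.8698959350586)
xy rect ((489.43902587890625, 268.30224609375), (33.8183708190918, 31.528413772583008), 10.931280136108398) [[0.47206803 0.25271484]
 [0.5045309  0.28393391]]
```

View pics/w2o.png

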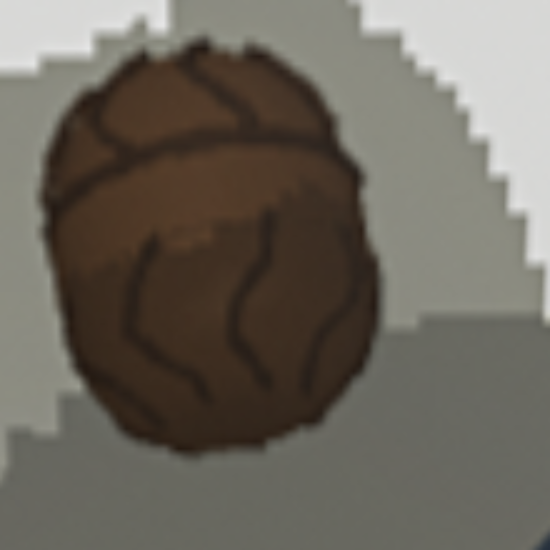

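The rectified view (top = +x, left = +y) shows the nut centre near (.4885, .268), yawed about +0.12 rad with the +x cheek forward. I'll go down and grip it.

arm_command(
  plan=[
    [[-0.35,0.6,0,0,0,-0.12],[-0.35,0.6,1.5,0,0,-0.12],[-0.35,0.6,3.5,0,0,-0.12],[-0.35,0.6,5.5,0,0,-0.12],[-0.35,0.6,6.8,0,0,-0.12],[-0.35,0.6,7.4,0,0,-0.12],[-0.35,0.6,7.4,0,0,-0.12],[-0.35,0.6,7.4,0,0,-0.12]],
  ],
)

```text
t: 2.33
tool_pos: [0.4911, 0.2685, 0.1869]
tool_rot: [-0.189, 3.134, 0.001]
contact_force: [0.3, 0.4, 0.3]
opening: 0.0556
grip_force: 0.0
```

arm_command(
  plan=[
    [[0,0,0,0,0,0],[0,0,0,0,0,0],[0,0,0,0,0,0],[0,0,0,0,0,0],[0,0,0,0,0,0]],
  ],
  gripper=1,
  force=20,
)

```text
t: 2.75
tool_pos: [0.4914, 0.2684, 0.1874]
tool_rot: [-0.189, 3.134, 0.001]
contact_force: [-2.1, -0.8, 5.9]
opening: 0.0311
grip_force: 20.2
```

Closed on 31 mm, but the grip is about 10 mm too high on the nut. I'll open, go down 6 mm and regrip on the flats.

arm_command(
  plan=[
    [[0,0,0,0,0,0],[0,0,0,0,0,0],[0,0,0,0,0,0],[0,0,0.3,0,0,0],[0,0,0.6,0,0,0],[0,0,0.6,0,0,0],[0,0,0.6,0,0,0]],
  ],
  gripper=-0.2,
)

```text
t: 3.33
tool_pos: [0.4903, 0.268, 0.179]
tool_rot: [0.189, -3.135, 0.001]
contact_force: [-0.5, -0.4, -0.4]
opening: 0.0512
grip_force: 0.0
```

arm_command(
  plan=[
    [[0,0,0,0,0,0],[0,0,0,0,0,0],[0,0,0,0,0,0],[0,0,0,0,0,0],[0,0,0,0,0,0],[0,0,-0.5,0,0,0],[0,0,-1.5,0,0,0],[0,0,-3,0,0,0],[0,0,-5,0,0,0],[0,0,-7,0,0,0],[0,0,-9,0,0,0],[0,0,-9,0,0,0]],
  ],
  gripper=1,
  force=20,
)

```text
t: 4.33
tool_pos: [0.4923, 0.2689, 0.2758]
tool_rot: [-0.188, 3.127, 0.005]
contact_force: [1.6, 0.7, 0.7]
opening: 0.0317
grip_force: 20.3
```

```bash
python3 - <<'E'
from h import *
from scipy.spatial.transform import Rotation as R
o=get_obs(); print(o['t'],o['tool_pos'],o['tool_rot'],o['q'],o['opening'],o['grip_force'])
p,d,c=snap('wrist','w3'); X=cloud(c,d); hsv=cv2.cvtColor(p,cv2.COLOR_BGR2HSV)
T=R.from_rotvec(o['tool_rot']).as_matrix()
print('cam in tool',np.round(T.T@np.array(c['pose'])[:3,:3],3).tolist(), T.T@(np.array(c['pose'])[:3,3]-o['tool_pos']))
L=(X-o['tool_pos'])@T
m=(np.abs(L[...,0])<.03)&(np.abs(L[...,1])<.014)&(L[...,2]>.1)&(L[...,2]<.2)
q=L[m]; print('nut in tool',m.sum(),q.min(0),q.max(0))
cv2.imwrite('pics/w3v.png',p)
E
```

```text
4.3333 [0.4923067  0.26886163 0.27578924] [-0.18831741  3.12666923  0.00470024] [ 3.67185043e-01  1.41358499e-02  1.87625458e+00  6.75881549e-05
  1.24147405e+00 -1.32394628e+00] 0.03173123035810599 20.25923890173317
cam in tool [[0.0, 0.945, 0.328], [1.0, -0.001, 0.001], [0.001, 0.328, -0.945]] [ 0.08384647 -0.00014334  0.03130355]
nut in tool 5337 [-0.01626175 -0.01399178  0.10000868] [0.01871485 0.01397572 0.16865952]
```

View pics/w3v.png

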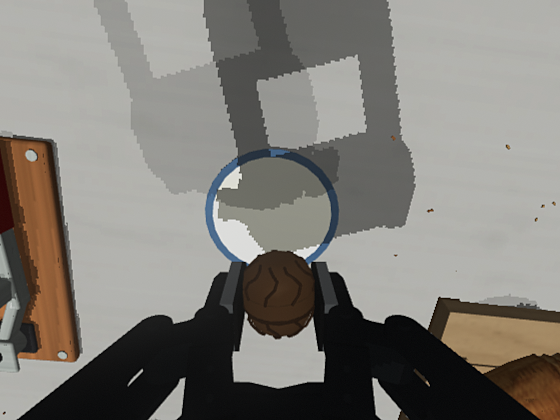

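The nut is held squarely on its flats, with the seam level at about row 320. I'll carry it towards the cracker, turning 90°.

arm_command(
  plan=[
    [[-0.3,-2.3,-1,0,0,0.12],[-0.6,-4.6,-2,0,0,0.24],[-0.9,-6.9,-3,0,0,0.36],[-1.2,-9.2,-4,0,0,0.48],[-1.5,-11.5,-5,0,0,0.6],[-1.8,-13.8,-5.5,0,0,0.72],[-2.1,-16.1,-5.5,0,0,0.84],[-2.4,-18.4,-5.5,0,0,0.96],[-2.7,-20.7,-5.5,0,0,1.08],[-3.0,-23,-5.5,0,0,1.2],[-3.4,-25.3,-5.5,0,0,1.32],[-3.7,-27.5,-5.5,0,0,1.44]],
  ],
)

```text
t: 5.38
tool_pos: [0.5601, -0.0016, 0.3234]
tool_rot: [-1.933, -2.475, 0.002]
contact_force: [-0.1, 0.3, -0.2]
opening: 0.0314
grip_force: 20.3
```

arm_command(
  plan=[
    [[0,0,0,0,0,0.12],[0,0,0,0,0,0.25],[0,0,0,0,0,0.25],[0,0,0,0,0,0.25]],
  ],
)

```text
t: 5.72
tool_pos: [0.56, -0.0005, 0.3236]
tool_rot: [-2.216, -2.225, 0.002]
contact_force: [-0.1, -0.3, -0.6]
opening: 0.0315
grip_force: 20.3
```

```bash
python3 - <<'E'
from h import *
o=get_obs(); print(o['t'],o['tool_pos'],o['tool_rot'],o['q'][5],o['opening'],o['grip_force'])
p,d,c=snap('wrist','w4'); X=cloud(c,d); hsv=cv2.cvtColor(p,cv2.COLOR_BGR2HSV)
red=(cv2.inRange(hsv,(0,150,60),(6,255,255))|cv2.inRange(hsv,(174,150,60),(180,255,255)))
n,l,s,ce=cv2.connectedComponentsWithStats(red)
for i in range(1,n):
    if s[i,4]>80:
        q=X[l==i]; print(s[i,4],ce[i],np.median(q,0),q.min(0),q.max(0)); 
        b=q[(q[:,2]>.029)&(q[:,2]<.045)]; print('  top',len(b),cv2.minAreaRect((b[:,:2]*1000).astype(np.float32)))
cv2.imwrite('pics/w4v.png',p)
E
```

```text
5.7167 [ 5.59985006e-01 -4.52186389e-04  3.23604964e-01] [-2.21623818e+00 -2.22452054e+00  1.72521921e-03] -0.13744497466832573 0.031532456982507236 20.29503244785701
1095 [195.48127854 116.71689498] [0.49721335 0.06889326 0.03333582] [0.46535007 0.06343928 0.00778827] [0.56012133 0.08379699 0.29232021]
  top 1049 ((496.23858642578125, 68.6748046875), (61.88203430175781, 9.627483367919922), 1.0995935201644897)
1050 [204.42666667 188.23428571] [0.50006411 0.0127444  0.03315302] [0.46647108 0.00555333 0.00848485] [0.56012133 0.08379699 0.29232021]
  top 841 ((497.4028625488281, 10.777554512023926), (61.7568473815918, 9.344099044799805), 1.4552768468856812)
```

View pics/w4v.png

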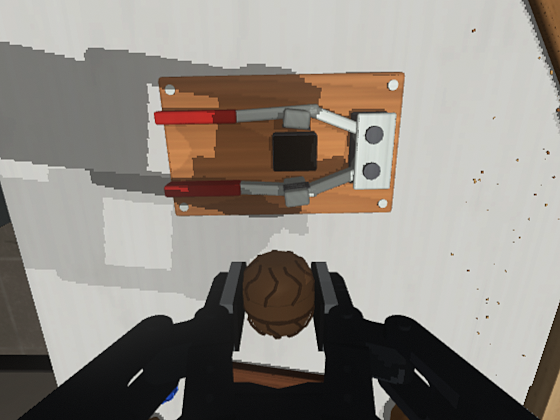

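The cracker is fully visible: pad at about (295,151), jaws at (297,117) and (295,190), sleeves at left, hinge plate at (375,150). Its yaw is about +0.02 rad.

```bash
python3 - <<'E'
from h import *
p,d,c=load('w4'); X=cloud(c,d); g=p.max(2)
m=np.zeros(g.shape,np.uint8); m[125:180,262:325]=(g[125:180,262:325]<45)
n,l,s,ce=cv2.connectedComponentsWithStats(m); i=1+s[1:,4].argmax()
r=cv2.minAreaRect(np.argwhere(l==i)[:,::-1].astype(np.float32)); print(s[i],r, plane(c,*r[0],.034), np.median(X[l==i],0))
for b in cv2.boxPoints(r): print(plane(c,*b,.034))
m=(X[...,2]>.055)&(X[...,2]<.075)&(X[...,1]>-.01)&(X[...,1]<.1)
n,l,s,ce=cv2.connectedComponentsWithStats(m.astype(np.uint8))
for i in range(1,n):
    if s[i,4]>40: q=X[l==i]; print('jaw',s[i,4],np.median(q,0),q.min(0),q.max(0))
E
```

```text
[ 273  132   44   39 1615] ((294.5, 151.0), (38.0, 43.0), 90.0) [0.57286372 0.04339876 0.034     ] [0.57246412 0.04300806 0.03356037]
[0.55599652 0.05792016 0.034     ]
[0.58913983 0.05805217 0.034     ]
[0.59037976 0.02831876 0.034     ]
[0.55595781 0.02817833 0.034     ]
jaw 500 [0.57259713 0.0694629  0.06330829] [0.56333461 0.06161016 0.05537417] [0.58237562 0.07571606 0.0652345 ]
jaw 455 [0.57392548 0.0149386  0.06323405] [0.56449373 0.00624813 0.05510155] [0.58318386 0.02122208 0.06501241]
```

arm_command(
  plan=[
    [[2,0.7,0,0,0,0],[4.1,1.33,1,0,0,0],[4.1,1.33,3,0,0,0],[4.1,1.33,5,0,0,0],[4.1,1.33,7,0,0,0],[4.1,1.33,7.2,0,0,0],[4.1,1.33,7.2,0,0,0],[4.1,1.33,7.2,0,0,0]],
  ],
)

```text
t: 6.43
tool_pos: [0.5738, 0.0407, 0.2535]
tool_rot: [2.219, 2.223, 0.001]
contact_force: [-0.2, 1.1, -1.3]
opening: 0.0314
grip_force: 20.3
```

```bash
python3 - <<'E'
from h import *
from scipy.spatial.transform import Rotation as R
o=get_obs(); print(o['t'],o['tool_pos'],o['tool_rot'],o['opening'],o['grip_force'])
p,d,c=snap('wrist','w5'); X=cloud(c,d)
m=(X[...,2]>.055)&(X[...,2]<.07)&(X[...,1]>-.01)&(X[...,1]<.1)
n,l,s,ce=cv2.connectedComponentsWithStats(m.astype(np.uint8))
for i in range(1,n):
    if s[i,4]>40: q=X[l==i]; print('obj',s[i,4],ce[i],np.median(q,0),q.min(0),q.max(0))
m=(X[...,2]>.07)&(X[...,2]<.14)&(abs(X[...,0]-.573)<.014)&(abs(X[...,1]-.04)<.03); q=X[m]; print('nut',q.min(0),q.max(0))
p2,d2,c2=snap('side','s5')
P=np.linalg.inv(c2['pose']); q=P[:3,:3]@[.573,.042,.07]+P[:3,3]
u=int(c2['cx']+c2['fx']*q[0]/-q[2]); v=int(c2['cy']-c2['fy']*q[1]/-q[2])
a=cv2.resize(p2[v-45:v+45,u-45:u+45],(420,420),interpolation=2); cv2.imwrite('pics/v5.png',np.hstack([a,cv2.resize(p[70:],(370,420))]))
E
```

```text
6.4333 [0.57382232 0.04070786 0.25345546] [2.21859950e+00 2.22341689e+00 8.05141392e-04] 0.03144748768596109 20.293399441491147
obj 865 [274.46820809 208.23468208] [0.57244449 0.07090769 0.0632621 ] [0.56257391 0.06191979 0.05502837] [0.58261834 0.07622951 0.06537843]
nut [0.55900026 0.0242578  0.08082728] [0.5869986  0.05976382 0.13889038]
```

View pics/v5.png

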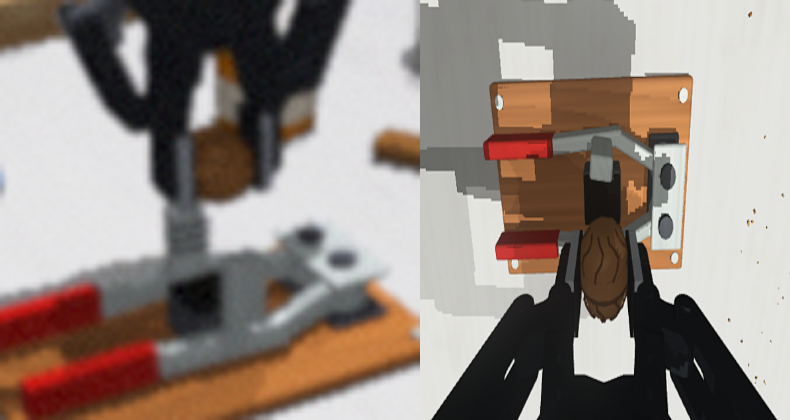

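The nut hangs above the pad, and its extents of y .024–.060 are centred between the jaws. I'll lower it.

arm_command(
  plan=[
    [[-0.05,0,1,0,0,0],[-0.05,0,2,0,0,0],[-0.05,0,3,0,0,0],[-0.05,0,3.6,0,0,0],[-0.05,0,3.9,0,0,0],[-0.05,0,4.0,0,0,0],[-0.05,0,4.1,0,0,0],[-0.05,0,4.1,0,0,0],[-0.05,0,4.1,0,0,0]],
  ],
)

```text
t: 7.28
tool_pos: [0.5738, 0.0401, 0.2121]
tool_rot: [2.22, 2.222, 0.001]
contact_force: [0.0, 0.8, -0.1]
opening: 0.0311
grip_force: 20.3
```

arm_command(
  plan=[
    [[0,0,0.1,0,0,0],[0,0,0.1,0,0,0],[0,0,0.2,0,0,0],[0,0,0.2,0,0,0],[0,0,0.2,0,0,0]],
  ],
)

```text
t: 7.7
tool_pos: [0.5735, 0.0401, 0.2097]
tool_rot: [-2.22, -2.222, 0.0]
contact_force: [-0.9, 0.6, -0.6]
opening: 0.0315
grip_force: 20.3
```

arm_command(
  plan=[
    [[0,0,0.1,0,0,0],[0,0,0.1,0,0,0],[0,0,0.15,0,0,0],[0,0,0.15,0,0,0]],
  ],
)

```text
t: 8.03
tool_pos: [0.5735, 0.0401, 0.2081]
tool_rot: [-2.22, -2.222, 0.0]
contact_force: [0.1, 0.2, -0.6]
opening: 0.0315
grip_force: 20.3
```

```bash
python3 - <<'E'
from h import *
o=get_obs(); print(o['t'],o['tool_pos'],o['contact_force'],o['wrist_torque'])
E
```

```text
8.0333 [0.57353569 0.04006692 0.2080849 ] [ 0.05841989  0.17418312 -0.60316836] [-0.00652755 -0.01393613 -0.0169392 ]
```

arm_command(
  plan=[
    [[0,0,0.1,0,0,0],[0,0,0.1,0,0,0],[0,0,0.2,0,0,0],[0,0,0.2,0,0,0],[0,0,0.2,0,0,0]],
  ],
)

```text
t: 8.45
tool_pos: [0.5738, 0.0401, 0.2077]
tool_rot: [-2.22, -2.223, 0.001]
contact_force: [-4.1, 0.2, 8.7]
opening: 0.0311
grip_force: 21.2
```

Contact with the pad. I'll release, then rise straight up.

arm_command(
  plan=[
    [[0,0,-0.1,0,0,0],[0,0,-0.1,0,0,0],[0,0,-0.1,0,0,0],[0,0,-0.1,0,0,0],[0,0,-0.1,0,0,0]],
  ],
  gripper=-0.05,
)

```text
t: 8.87
tool_pos: [0.5735, 0.0401, 0.2069]
tool_rot: [-2.22, -2.222, 0.0]
contact_force: [-0.4, -0.4, 0.5]
opening: 0.0446
grip_force: 0.0
```

arm_command(
  plan=[
    [[0,0,-1,0,0,0],[0,0,-2.5,0,0,0],[0,0,-4.5,0,0,0],[0,0,-7,0,0,0],[0,0,-10,0,0,0],[0,0,-12,0,0,0],[-2,0,-12,0,0,0],[-4,0,-12,0,0,0],[-4,0,-12,0,0,0],[-4,0,-12,0,0,0]],
  ],
)

```text
t: 9.7
tool_pos: [0.5736, -0.0004, 0.3278]
tool_rot: [2.222, 2.221, 0.001]
contact_force: [0.1, -0.7, -0.7]
opening: 0.0448
grip_force: 0.0
```

```bash
python3 - <<'E'
from h import *
o=get_obs(); print(o['t'],o['tool_pos'],o['tool_rot'],o['opening'])
p,d,c=snap('wrist','w6'); X=cloud(c,d)
m=(X[...,2]>.052)&(X[...,2]<.075)&(X[...,1]>-.01)&(X[...,1]<.1)
n,l,s,ce=cv2.connectedComponentsWithStats(m.astype(np.uint8))
for i in range(1,n):
    if s[i,4]>40: q=X[l==i]; print('obj',s[i,4],ce[i],np.median(q,0),q.min(0),q.max(0))
hsv=cv2.cvtColor(p,cv2.COLOR_BGR2HSV)
red=(cv2.inRange(hsv,(0,150,60),(6,255,255))|cv2.inRange(hsv,(174,150,60),(180,255,255)))
n,l,s,ce=cv2.connectedComponentsWithStats(red)
for i in range(1,n):
    if s[i,4]>80:
        q=X[l==i]; b=q[(q[:,2]>.029)&(q[:,2]<.045)]; print('  red',len(b),cv2.minAreaRect((b[:,:2]*1000).astype(np.float32)))
q=plane(c,280,210,.05); P=np.linalg.inv(c['pose']); q=P[:3,:3]@[.573,.042,.06]+P[:3,3]
u=int(c['cx']+c['fx']*q[0]/-q[2]); v=int(c['cy']-c['fy']*q[1]/-q[2])
cv2.imwrite('pics/v6.png',cv2.resize(p[v-60:v+60,u-100:u+80],(780,520),interpolation=2))
E
```

```text
9.7 [ 5.73568292e-01 -4.34777519e-04  3.27823929e-01] [2.22198822e+00 2.22068569e+00 1.00001539e-03] 0.04476181803664232
obj 486 [275.45473251 118.96296296] [0.5723545  0.06924873 0.06330137] [0.56294092 0.06184262 0.05241242] [0.58226856 0.07573381 0.06539759]
obj 1746 [278.90435281 157.12886598] [0.575092   0.04286965 0.06181775] [0.55937431 0.02328238 0.05200497] [0.59092683 0.05821146 0.0670947 ]
obj 451 [277.45011086 194.76718404] [0.57362958 0.01507435 0.06313241] [0.56447914 0.00663513 0.05390143] [0.58347626 0.02115298 0.06545036]
  red 1014 ((496.04364013671875, 68.64005279541016), (62.72618865966797, 9.507478713989258), 1.3208327293395996)
  red 838 ((497.80059814453125, 10.893754959106445), (61.89594650268555, 9.297520637512207), 0.9797150492668152)
```

View pics/v6.png

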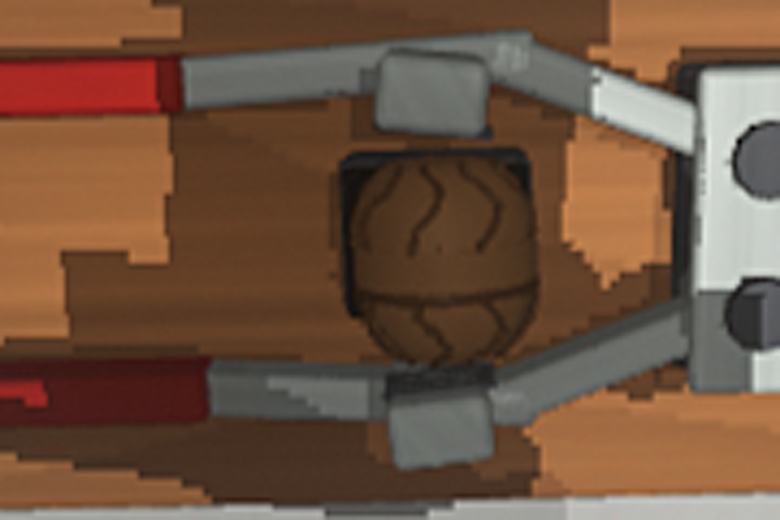

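The nut stands upright on the pad at about (.575,.041), long axis across to the jaws, seam at the right-jaw side and clear of both jaws. Next I'll turn to grip the sleeves.

arm_command(
  plan=[
    [[0.4,-0.7,0,0,0,-0.12],[0.8,-1.4,0,0,0,-0.24],[1.2,-2.1,0,0,0,-0.36],[1.6,-2.8,0,0,0,-0.48],[2,-3.5,0,0,0,-0.6],[2.4,-4.2,0,0,0,-0.72],[2.8,-4.9,0,0,0,-0.84],[3.2,-5.6,0,0,0,-0.96],[3.6,-6.3,0,0,0,-1.08],[4,-7,0,0,0,-1.2],[4,-7.7,0,0,0,-1.32],[4,-8.06,0,0,0,-1.44]],
  ],
  gripper=-1,
)

```text
t: 10.75
tool_pos: [0.4921, 0.0411, 0.3269]
tool_rot: [-0.192, -3.135, -0.001]
contact_force: [0.9, 0.5, -0.0]
opening: 0.0852
grip_force: 0.0
```

arm_command(
  plan=[
    [[0,0,2,0,0,-0.1],[0,0,4,0,0,-0.15],[0,0,6,0,0,-0.15],[0,0,6,0,0,-0.15],[0,0,6,0,0,-0.15]],
  ],
)

```text
t: 11.17
tool_pos: [0.4923, 0.0406, 0.2661]
tool_rot: [0.033, -3.138, -0.001]
contact_force: [-0.0, 0.4, 0.2]
opening: 0.0854
grip_force: 0.0
```

```bash
python3 - <<'E'
from h import *
o=get_obs(); print(o['t'],o['tool_pos'],o['tool_rot'],o['opening'])
p,d,c=snap('wrist','w7'); X=cloud(c,d)
hsv=cv2.cvtColor(p,cv2.COLOR_BGR2HSV)
red=(cv2.inRange(hsv,(0,150,60),(6,255,255))|cv2.inRange(hsv,(174,150,60),(180,255,255)))
n,l,s,ce=cv2.connectedComponentsWithStats(red)
for i in range(1,n):
    if s[i,4]>80:
        q=X[l==i]; b=q[(q[:,2]>.029)&(q[:,2]<.045)]; print('  red',len(b),ce[i],cv2.minAreaRect((b[:,:2]*1000).astype(np.float32)))
E
```

```text
11.1667 [0.49233484 0.04064403 0.26607859] [ 3.27060737e-02 -3.13811197e+00 -8.28331322e-04] 0.08539396693848961
  red 1210 [233.5187602  233.13213703] ((496.533447265625, 10.58376693725586), (61.431861877441406, 9.82751750946045), 1.7634425163269043)
  red 1188 [320.37133277 233.45431685] ((495.376708984375, 68.84513092041016), (61.75727462768555, 9.62503433227539), 1.1055409908294678)
```

arm_command(
  plan=[
    [[0,-0.1,2,0,0,0],[0,-0.1,4,0,0,0],[0,-0.1,6,0,0,0],[0,-0.1,7,0,0,0],[0,-0.1,7.6,0,0,0],[0,-0.1,7.8,0,0,0],[0,-0.1,7.8,0,0,0],[0,-0.1,7.8,0,0,0]],
  ],
)

```text
t: 11.88
tool_pos: [0.4937, 0.039, 0.1905]
tool_rot: [-0.032, 3.139, -0.0]
contact_force: [0.0, 0.3, 0.0]
opening: 0.0854
grip_force: 0.0
```

arm_command(
  plan=[
    [[0,0,0,0,0,0],[0,0,0,0,0,0],[0,0,0,0,0,0],[0,0,0,0,0,0],[0,0,0,0,0,0]],
  ],
  gripper=-0.45,
  force=20,
)

```text
t: 12.3
tool_pos: [0.4934, 0.039, 0.1899]
tool_rot: [-0.032, 3.14, -0.0]
contact_force: [1.7, -0.2, 2.4]
opening: 0.0622
grip_force: 1.2
```

arm_command(
  plan=[
    [[0,0,0,0,0,0],[0,0,0,0,0,0],[0,0,0,0,0,0],[0,0,0,0,0,0]],
  ],
  gripper=-0.3,
)

```text
t: 12.63
tool_pos: [0.4931, 0.039, 0.1893]
tool_rot: [-0.032, 3.141, -0.0]
contact_force: [0.0, 0.5, 1.3]
opening: 0.0554
grip_force: 1.3
```

arm_command(
  plan=[
    [[0,0,0,0,0,0],[0,0,0,0,0,0],[0,0,0,0,0,0]],
  ],
  gripper=-0.22,
)

```text
t: 12.88
tool_pos: [0.493, 0.039, 0.1892]
tool_rot: [-0.032, 3.141, -0.0]
contact_force: [-0.2, 0.6, 3.5]
opening: 0.0521
grip_force: 1.4
```

arm_command(
  plan=[
    [[0,0,0,0,0,0],[0,0,0,0,0,0],[0,0,0,0,0,0]],
  ],
  gripper=-0.18,
)

```text
t: 13.13
tool_pos: [0.4929, 0.039, 0.1892]
tool_rot: [0.032, -3.141, 0.0]
contact_force: [0.2, -0.2, 2.2]
opening: 0.0507
grip_force: 1.4
```

arm_command(
  plan=[
    [[0,0,0,0,0,0],[0,0,0,0,0,0],[0,0,0,0,0,0]],
  ],
  gripper=-0.15,
)

```text
t: 13.38
tool_pos: [0.4929, 0.039, 0.1892]
tool_rot: [0.032, -3.141, -0.0]
contact_force: [-0.6, -0.0, 3.2]
opening: 0.0491
grip_force: 1.5
```

arm_command(
  plan=[
    [[0,0,0,0,0,0],[0,0,0,0,0,0],[0,0,0,0,0,0]],
  ],
  gripper=-0.12,
)

```text
t: 13.63
tool_pos: [0.4929, 0.039, 0.1892]
tool_rot: [0.032, -3.141, -0.0]
contact_force: [-1.6, 0.8, 3.6]
opening: 0.0477
grip_force: 3.2
```

Contact with the nut. I'll continue in small steps, reading the force each time.

arm_command(
  plan=[
    [[0,0,0,0,0,0],[0,0,0,0,0,0],[0,0,0,0,0,0]],
  ],
  gripper=-0.1,
)

```text
t: 13.88
tool_pos: [0.4929, 0.039, 0.1893]
tool_rot: [0.032, -3.141, -0.0]
contact_force: [-2.5, 0.2, 5.8]
opening: 0.047
grip_force: 4.9
```

arm_command(
  plan=[
    [[0,0,0,0,0,0],[0,0,0,0,0,0],[0,0,0,0,0,0]],
  ],
  gripper=-0.08,
)

```text
t: 14.13
tool_pos: [0.493, 0.0391, 0.1895]
tool_rot: [0.032, -3.141, -0.0]
contact_force: [-3.1, 0.9, 5.9]
opening: 0.0461
grip_force: 6.5
```

arm_command(
  plan=[
    [[0,0,0,0,0,0],[0,0,0,0,0,0],[0,0,0,0,0,0]],
  ],
  gripper=-0.06,
)

```text
t: 14.38
tool_pos: [0.493, 0.0391, 0.1896]
tool_rot: [0.032, -3.141, -0.001]
contact_force: [-3.0, 0.7, 7.3]
opening: 0.0456
grip_force: 8.1
```

arm_command(
  plan=[
    [[0,0,0,0,0,0],[0,0,0,0,0,0],[0,0,0,0,0,0]],
  ],
  gripper=-0.04,
)

```text
t: 14.63
tool_pos: [0.493, 0.0392, 0.1897]
tool_rot: [0.031, -3.14, -0.001]
contact_force: [-3.2, 1.0, 7.8]
opening: 0.0445
grip_force: 9.3
```

arm_command(
  plan=[
    [[0,0,0,0,0,0],[0,0,0,0,0,0],[0,0,0,0,0,0]],
  ],
  gripper=-0.02,
)

```text
t: 14.88
tool_pos: [0.493, 0.0392, 0.1899]
tool_rot: [0.031, -3.14, -0.001]
contact_force: [-5.2, 1.2, 9.8]
opening: 0.0442
grip_force: 9.8
```

arm_command(
  plan=[
    [[0,0,0,0,0,0],[0,0,0,0,0,0],[0,0,0,0,0,0]],
  ],
  gripper=0.0,
)

```text
t: 15.13
tool_pos: [0.493, 0.0394, 0.19]
tool_rot: [0.031, -3.14, -0.002]
contact_force: [-6.2, 2.9, 10.3]
opening: 0.043
grip_force: 8.6
```

Past the peak. A bit further until it gives.

arm_command(
  plan=[
    [[0,0,0,0,0,0],[0,0,0,0,0,0],[0,0,0,0,0,0]],
  ],
  gripper=0.02,
)

```text
t: 15.38
tool_pos: [0.493, 0.039, 0.1891]
tool_rot: [-0.032, 3.141, -0.0]
contact_force: [0.8, 0.0, 1.7]
opening: 0.0422
grip_force: 1.6
```

arm_command(
  plan=[
    [[0,0,0,0,0,0],[0,0,0,0,0,0],[0,0,0,0,0,0]],
  ],
  gripper=0.04,
)

```text
t: 15.63
tool_pos: [0.493, 0.039, 0.1891]
tool_rot: [-0.032, 3.141, -0.0]
contact_force: [-0.7, 0.6, 2.2]
opening: 0.041
grip_force: 1.6
```

Cracked: the force fell to the springs alone. Opening.

arm_command(
  plan=[
    [[0,0,0,0,0,0],[0,0,0,0,0,0],[0,0,0,0,0,0],[0,0,0,0,0,0]],
  ],
  gripper=-0.4,
)

```text
t: 15.97
tool_pos: [0.4926, 0.039, 0.1886]
tool_rot: [0.032, -3.14, -0.0]
contact_force: [0.5, -0.3, -1.5]
opening: 0.0601
grip_force: 1.3
```

arm_command(
  plan=[
    [[0,0,0,0,0,0],[0,0,0,0,0,0],[0,0,0,0,0,0],[0,0,0,0,0,0],[0,0,-1,0,0,0],[0,0,-3,0,0,0],[0,0,-6,0,0,0],[0,0,-9,0,0,0],[0,0,-12,0,0,0],[0,0,-15,0,0,0],[0,0,-15,0,0,0],[0,0,-15,0,0,0]],
  ],
  gripper=-1,
)

```text
t: 16.97
tool_pos: [0.4937, 0.039, 0.3428]
tool_rot: [-0.032, 3.135, -0.001]
contact_force: [-0.2, 1.1, -0.8]
opening: 0.0854
grip_force: 0.0
```

```bash
python3 - <<'E'
from h import *
o=get_obs(); print(o['t'],o['tool_pos'],o['opening'],o['contact_force'])
for f in('side','scene'):
    p,d,c=snap(f,f+'9'); X=cloud(c,d); hsv=cv2.cvtColor(p,cv2.COLOR_BGR2HSV)
    red=(cv2.inRange(hsv,(0,170,80),(6,255,255))|cv2.inRange(hsv,(174,170,80),(180,255,255)))
    n,l,s,ce=cv2.connectedComponentsWithStats(red)
    for i in range(1,n):
        if s[i,4]>50: print(f,s[i,4],np.median(X[l==i],0))
    P=np.linalg.inv(c['pose']); q=P[:3,:3]@[.56,.042,.04]+P[:3,3]
    u=int(c['cx']+c['fx']*q[0]/-q[2]); v=int(c['cy']-c['fy']*q[1]/-q[2])
    a=cv2.resize(p[v-40:v+40,u-45:u+45],(400,356),interpolation=2); b=a if f=='side' else np.hstack([b,a])
cv2.imwrite('pics/v9.png',b)
E
```

```text
16.9667 [0.49367197 0.03898832 0.34280443] 0.08536133146595072 [-0.24463225  1.13275354 -0.75783667]
side 213 [0.4911851  0.06419285 0.02601443]
side 278 [0.49229259 0.00633213 0.02705712]
side 202 [ 0.79993787 -0.32764185  0.04339105]
scene 72 [0.48817882 0.065348   0.03236678]
scene 84 [0.49250465 0.00754958 0.03148212]
```

View pics/v9.png

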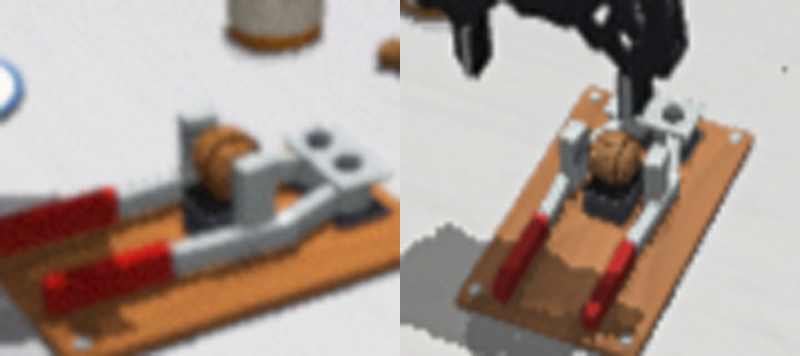

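The handles are open and the nut stands on the pad. Both sleeves are back at their starting positions, and the arm is clear.

```bash
python3 -c "
from station import *
print(finish_job())"
```

```text
the job is handed in; nothing more can be done
None
```

The walnut was cracked in the nutcracker: the squeeze force peaked near 10 N at the handles, then dropped to the springs alone. It now stands on the pad with the handles sprung open and the arm clear. I handed the job in at about 17 s; the hand-in returned no verdict.

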